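# Change out a bayonet filter and hang the drain pail

### The job

Turn the blue-capped filter anticlockwise in its filter head until it meets the stop, lift it out, and lower it into the steel pail as it stands on the bench, letting go only once it is down rather than dropping it. Then swing the pail's bail up to upright while the pail still stands on the bench, carry the pail by it, and hang the bail across both prongs of the fork hook so that the pail hangs free with the filter in it. Keep the pail from tipping over, and leave the standing hex adapter, the grey spacer ring and the small coupler beside the work where they are.

Things in the scene. Friction and masses are not known exactly. Their poses are not given: they have to be found in the camera images.
- filter_head: Fixed aluminium bayonet filter head: round socket 80 mm across, foot 94 mm, 54 mm high, brass stubs at +-y out to 58 mm. Origin on the table under its centre, z up the bore. The filter stands on its inner floor, 6 mm up. Red rim marks: locked direction (+-x of the head). Green rim marks: free direction, 1.05 rad (60 deg) anticlockwise from above.
- filter: Loose filter, 0.15 kg, 85 mm high. White cylinder, radius 20, up to 50 mm; blue flange, radius 26, 50 to 57 mm; blue wing grip 14 mm thick (y), 46 mm long (x), 57 to 85 mm. Origin: centre of underside, z up, x along the wing. Starts locked, its x axis 0 to 0.25 rad anticlockwise of the head's; at 1.05 rad it meets the stop and lifts straight out (50 mm to clear). Only friction resists turning.
- filter_grip (a point): Point on the filter's axis in the wing, 77 mm above its underside, a good height to pinch the wing from above across its thickness (fingertips may reach 18 mm lower).
- filter_lug (a point): Point in the filter's +x lug, 25 mm from its axis, 37 mm above its underside. Two lugs (9 mm wide, 6 mm high, on +-x, out to radius 29 mm) lie under the head's steel roof ring (48 to 54 mm above the table, hole radius 21.5 mm, 2 mm vertical play) until they stand under its two slots at the stop.
- pail: Loose open steel pail, 0.35 kg, 92 mm across the rim, 60 mm high, wall and floor 3 mm (inner radius 40 mm at the floor, 43 mm at the rim). Origin at the centre of its underside, z up. The bail pivots on ears at the pail's +-y sides, 56 mm up.
- bail (a joint): Angle of the pail's swing bail (rad): 0 = lying flat, level, out over the pail's -x side (start); 1.57 = upright above the pail; limit 2.0. It turns about the pail's y axis at the height of 56 mm and falls back flat by its own weight (60 g) if let go while the pail stands.
- bail_grip (a point): Middle of the bail's black sleeve, 14 mm thick, 44 mm long (along the pail's y), 83 mm from the pivot axis: at the start out to the pail's -x and 56 mm up, with 30 mm free between it and the pail; when upright 139 mm above the pail's underside. Beyond it the cross wire is 6 mm thick, straight to 50 mm either side of the middle. The sleeve turns easily on the wire.
- hook_stand: Fixed fork hook; bring the bail in over the tips from -x (the pail is too wide to pass between the prongs), then lower. Origin: table, centre of foot (130 x 110 x 8 mm), z up. Post 16 mm at x = +50 mm; two 8 mm prongs at y = +-38 mm point to -x, red tips at x = -72 mm, top 206 mm. Valleys at x = -41 to -49 mm, upper side 184 mm, rising to 198 mm behind. Fingers on the sleeve fit between.
- hook_seat (a point): Where the middle of the bail's cross wire lies once hung: midway between the prongs in the valleys, 45 mm to -x of the stand's origin, 187 mm above the table. The bail lies along the stand's y axis (either way round); the pail then hangs about 48 mm above the table.
- hex_adapter: Bystander: galvanised hex adapter standing on end, 51 x 44 mm, 94 mm high, origin at the centre of its underside.
- spacer_ring: Bystander: grey steel spacer ring, 54 mm across, 12 mm high, origin at the centre of its underside.
- coupler_small: Bystander: small galvanised hose coupler lying down, 31 x 68 x 27 mm, origin at the centre of its underside.

How it is judged:
By the outcome, as a careful person would: the job done as asked, in the order asked, and still so for the second after the job is handed in, with the robot touching nothing.
It also fails if it takes over 72 s, if anything falls off the work surface, if the arm or the gripper's body presses on something with over 40 N, if the wrist force passes 120 N, or if a joint passes its speed limit or range.

### The arm

A 6-joint arm with a two-finger parallel gripper is mounted at the origin on a cart in front of the work surface, level with it; the furniture and walls round the work are solid. World frame = base frame: x ahead of the robot, y to its left, z up, the work surface at z = 0. Lengths are in m, angles in rad, forces in N, time in s.
With the tool pointing down it reaches from about 0.35 to 0.725 m from the base axis. Payload 4.3 kg.
Tool frame: the origin (TCP) lies at the very end of the fingers, on their centre line; the grasp point (between the pads) lies 19 mm behind it; z points along the fingers, y is the direction in which the jaws open and shut (so a half turn about z gives the same grasp; the last joint's range is limited). The gripper opens to 85 mm and grips with 20 to 120 N. Pads are 22 mm wide; open, the fingers measure 114 mm over their backs; the gripper's body (76 mm by 85 mm) begins 54 mm behind the grasp point. The pads swing forward as they close: fully open they stand 13 mm farther back than shut.
Start: joints at [1.018, 0.377, 0.081, 1.274, 0, 1.46], TCP at [0.246, 0.52, 0.231] pointing down, gripper open.
Joint ranges: [-2.72, 2.72], [-0.84, 1.66], [-1.02, 1.22], [-1.77, 2.12], [-1.37, 1.28], [-3.14, 3.14]. Speed limits (rad/s): [2.57, 2.57, 3.14, 3.14, 3.14, 3.14].

### API

Orientations are given as a rotation vector (axis times angle).
In Python, from cell import env gives the robot as it stands.
- The arm moves only by the tool jog_arm, never from a script. Its argument "targets" is a list that holds one entry, the list of rows, each a list of 7 numbers: the shift along the tool's x, y, z in cm, then the turn, a rotation vector about the tool's x, y, z in rad, then the opening, from -1 (shut) to 1 (fully open). In form: [[[x, y, z, rx, ry, rz, fingers], ...]]. A call has 1 to 5 rows; each row shifts and turns the commanded pose from where the row before left it, along the tool's axes as they then stand; what a row does not reach is not made up. A row lasts 1/10 s, in which the tool goes at most 50 mm and 8.59 degrees, less where a joint would pass 70% of its speed; a pose out of reach is approached as far as the arm can. A call is refused whole if a number of a shift passes 5 or a number of a turn 0.15, either way. A call with a gripper value outside its range is refused whole. The fingers move at their own pace and stop on an object; the grip force is fixed at half the most. Time passes only in rows, so rows that do not move let the fingers close. It gives the time, the measured TCP pose, the force and the opening at its end, in the units of the state.
- env.get_obs(): the state, without advancing time (a new reading comes with each control period).
- env.get_image(name): name is "scene" or "top" or "wrist"; returns a dict with "color" (384x512x3 uint8, blue, green, red), "range_z" (384x512 float32, m along the optical axis (not along the pixel's ray), 0 where there is no reading), "K" (3x3 intrinsics, pixels), "k1" (the pictures are not rectified: a ray, as slopes to the right and down, at radius r is drawn at 1 + k1 r^2 times it, then the intrinsics apply), "position" and "rotation" of the camera in the world. Camera axes: x right, y up, looking along -z (the intrinsics and any distortion apply to the point x, -y, -z); pixel columns grow to the right and rows downward; lengths in m; the calibration is good to about 2 mm. A picture is of the moment at which its call begins.
- env.close_job(): hands the job in, once; it reports no verdict.
The state is a dict: "clock": time; "q": joint angles; "joint_vel": joint speeds; "joint_efforts": joint torques, N m; "tcp_pos": TCP position; "tcp_rot": TCP orientation; "wrist_force": force on the tool from outside, world axes, zero at the start; "moment": the same for the moment, N m; "opening": opening from 0.0 (shut) to 1.0 (fully open).
Only numpy, scipy, OpenCV 4.12 (cv2) and the standard library are available. Lean on these libraries where they do the work, as an engineer would, in place of code of your own. Each camera call takes 0.05 s, during which the arm holds its last target. There are 200 camera calls.

## Working session

There is one attempt and no reset: what is moved stays moved. The work goes in short steps, Python scripts to look and compute and a tool call to move; the robot and the scene stay as the last step left them, time stands still between calls to the robot, and variables do not carry over. Pictures are saved under pics/ and viewed, about 8 in all and at most 12, crops included, and the job is handed in when it is done.

Besides the shell and the picture viewer there is one more tool, called in YAML: its name, and indented under it one key for each argument. jog_arm: Moves the arm, as the interface text tells. Its arguments: {"type":"object","properties":{"targets":{"type":"array","items":{"type":"array","items":{"type":"array","items":{"type":"number"}}}}},"required":["targets"]}

```bash
mkdir -p pics
cat > h.py <<'E'
import numpy as np,cv2
from cell import env
from scipy.spatial.transform import Rotation as R
def rot(v):
    v=np.array(v,float); return v if v.shape==(3,3) else (R.from_rotvec(v).as_matrix() if v.size==3 else R.from_quat(v).as_matrix())
def world(im):
    K,k1=im["K"],im["k1"]; h,w=im["range_z"].shape
    u,v=np.meshgrid(np.arange(w),np.arange(h))
    pts=np.stack([u,v],-1).reshape(-1,1,2).astype(np.float64)
    n=cv2.undistortPoints(pts,K,np.array([k1,0,0,0,0.])).reshape(h,w,2)
    z=im["range_z"]; c=np.stack([n[...,0]*z,-n[...,1]*z,-z],-1)
    P=c@rot(im["rotation"]).T+np.array(im["position"]); P[z==0]=np.nan
    return P
def proj(im,p):
    c=(np.array(p)-im["position"])@rot(im["rotation"]); x=c*[1,-1,-1]
    return cv2.projectPoints(x.reshape(-1,1,3),np.zeros(3),np.zeros(3),im["K"],np.array([im["k1"],0,0,0,0.]))[0].reshape(-1,2)
def grab(name,f,crop=None,s=1.5):
    im=env.get_image(name); a=im["color"]
    if crop: a=a[crop[1]:crop[3],crop[0]:crop[2]]
    cv2.imwrite(f,cv2.resize(a,None,fx=s,fy=s,interpolation=cv2.INTER_CUBIC)); return im
def st():
    o=env.get_obs(); 
    for k,v in o.items(): print(k,np.round(v,4).tolist())
E
python3 - <<'E'
from h import *
st()
im=grab("top","pics/top1.png"); np.savez("top1.npz",P=world(im),c=im["color"]); print(im["position"],im["rotation"],im["K"],im["k1"])
im=grab("scene","pics/sc1.png"); print(im["position"])
E
```

```text
clock 0.0
q [1.0177, 0.378, 0.0796, 1.2744, -0.0, 1.4605]
joint_vel [0.0022, 0.0014, -0.0006, -0.0, -0.0008, -0.0001]
joint_efforts [-0.001, -46.361, 26.9872, 0.021, -0.0003, 0.0]
tcp_pos [0.246, 0.519, 0.2304]
tcp_rot [-0.6897, -3.0643, 0.003]
wrist_force [-0.2382, 0.2369, 0.7635]
moment [0.0364, 0.037, -0.0714]
opening 1.0042
[ 3.90477840e-01 -3.97707768e-04  1.00338679e+00] [ 0.16532833 -0.15014554 -1.47156683] [[356.85923256   0.         253.10254185]
 [  0.         356.85923256 193.99760226]
 [  0.           0.           1.        ]] -0.05220328753136016
[-0.22448973 -0.69577239  0.60638052]
```

View pics/top1.png

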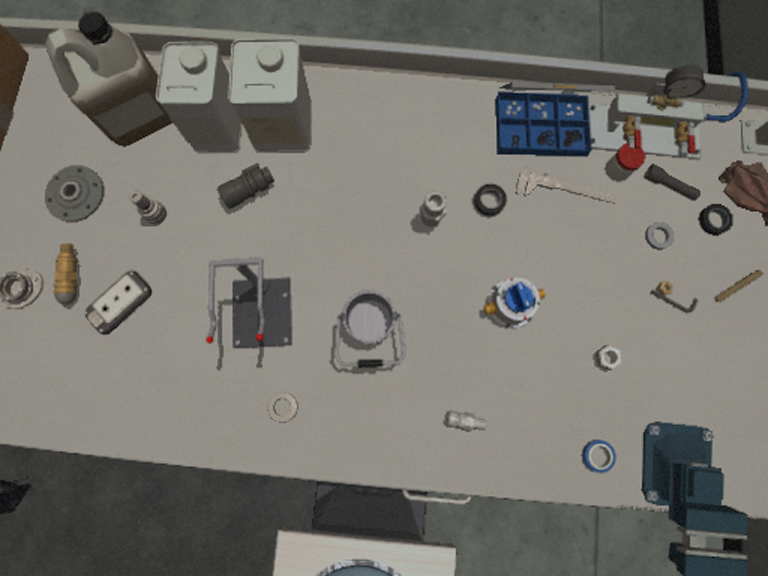

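View pics/sc1.png

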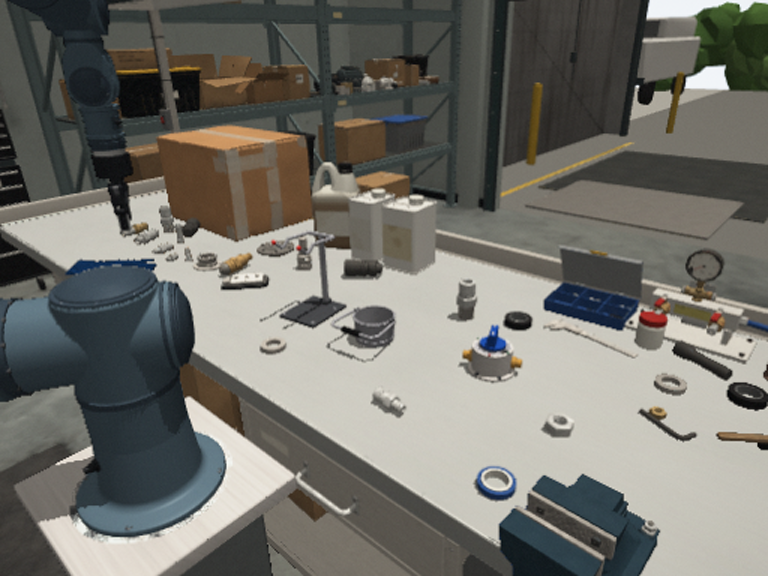

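Top view (768x576): filter about (519,298) with brass stubs (488,309) and (542,293); pail about (368,318) with its sleeve at (370,363); hook tips (209,340) and (260,337); hex adapter (433,207); ring (283,407); coupler (465,420). Next I measure these from depth.

Run:
```python
from h import *
d=np.load("top1.npz"); P=d["P"]; c=d["c"].astype(int); hsv=cv2.cvtColor(d["c"],cv2.COLOR_BGR2HSV)
S=lambda x0,y0,x1,y1:(slice(int(y0/1.5),int(y1/1.5)),slice(int(x0/1.5),int(x1/1.5)))
def rep(n,m,sl):
    p=P[sl][m[sl]]; p=p[~np.isnan(p[:,0])]
    if len(p)<3: print(n,len(p)); return p
    q=p[:,:2]-p[:,:2].mean(0); w,v=np.linalg.eigh(q.T@q/len(q))
    (cx,cy),r=cv2.minEnclosingCircle(p[:,:2].astype(np.float32))
    print(n,len(p),"mean",p.mean(0).round(4),"mid",((p.max(0)+p.min(0))/2).round(4),"circ",round(cx,4),round(cy,4),round(r,4),"ang",np.degrees(np.arctan2(v[1,1],v[0,1])).round(1),"ax",np.sqrt(w).round(4)); return p
Z=P[...,2]; H,Sa,V=[hsv[...,i] for i in range(3)]
f=S(470,260,570,340)
rep("head top",(Z>.045)&(Z<.06),f); blue=(H>100)&(H<130)&(Sa>120)
rep("wing",(Z>.078)&blue,f); rep("flange",(Z>.05)&(Z<.07)&blue,f)
rep("brass",(H>10)&(H<30)&(Sa>120),f)
g=S(320,280,420,385)
rep("rim",(Z>.052)&(Z<.07),S(330,283,410,342)); rep("pail all",(Z>.03)&(Z<.07),S(330,283,410,335))
rep("sleeve",(V<50)&(Z>.04),g); 
k=S(195,240,300,385)
red=((H<8)|(H>172))&(Sa>150)
rep("tips L",red,S(195,320,230,360)); rep("tip R",red,S(245,320,280,360))
rep("prongs",Z>.17,k); rep("prongL",Z>.17,S(200,270,225,350)); rep("prongR",Z>.17,S(250,275,275,350))
rep("foot",(Z<.02)&(Z>.005),k); rep("foot dark",(V<110)&(Z<.02),S(230,270,300,352))
rep("hex",Z>.07,S(415,185,450,230)); rep("ring",Z>.006,S(265,390,302,425)); rep("coup",Z>.006,S(440,405,490,436))
print("table",np.nanmedian(Z[S(560,380,640,420)]), np.nanmedian(Z[S(300,450,400,470)]))
```

```text
head top 369 mean [ 0.5928 -0.2287  0.0531] mid [ 0.596 -0.231  0.053] circ 0.597 -0.231 0.0401 ang 117.2 ax [0.023  0.0237]
wing 83 mean [ 0.5944 -0.2301  0.0882] mid [ 0.5945 -0.2308  0.0858] circ 0.5949 -0.2304 0.0215 ang -152.4 ax [0.0044 0.0114]
flange 147 mean [ 0.5928 -0.2275  0.0624] mid [ 0.5979 -0.2323  0.0607] circ 0.5977 -0.2319 0.0273 ang 114.1 ax [0.0117 0.0149]
brass 64 mean [ 0.5873 -0.2106  0.0316] mid [ 0.5957 -0.2316  0.0296] circ 0.5969 -0.231 0.058 ang 111.8 ax [0.005 0.044]
rim 312 mean [0.5341 0.0319 0.0586] mid [0.5375 0.0283 0.0597] circ 0.5209 0.0298 0.0657 ang 96.0 ax [0.0294 0.0404]
pail all 323 mean [0.5497 0.0346 0.0541] mid [0.5441 0.0302 0.0486] circ 0.5252 0.0315 0.0614 ang 96.2 ax [0.0248 0.0386]
sleeve 71 mean [0.4598 0.0262 0.0607] mid [0.5136 0.031  0.0545] circ 0.5137 0.033 0.067 ang -167.4 ax [0.0112 0.0252]
tips L 12 mean [0.4573 0.2636 0.2046] mid [0.4573 0.264  0.2039] circ 0.4573 0.2637 0.0041 ang 102.0 ax [0.0018 0.0023]
tip R 15 mean [0.4694 0.1925 0.1908] mid [0.4737 0.2085 0.109 ] circ 0.4751 0.2087 0.0236 ang 70.8 ax [0.0022 0.0112]
pro
[... 325 characters left out ...]
.0517 ang -171.2 ax [0.0024 0.0307]
foot 1484 mean [0.5311 0.2379 0.0082] mid [0.5053 0.2623 0.0117] circ 0.5106 0.2474 0.1046 ang -174.7 ax [0.034  0.0367]
foot dark 1596 mean [0.5317 0.2378 0.0078] mid [0.5397 0.2389 0.0076] circ 0.537 0.2378 0.0859 ang -170.8 ax [0.0338 0.0375]
hex 170 mean [ 0.7502 -0.0665  0.0863] mid [ 0.7515 -0.0668  0.0836] circ 0.7517 -0.0674 0.0197 ang 177.4 ax [0.0104 0.012 ]
ring 217 mean [0.3645 0.1769 0.0116] mid [0.3644 0.177  0.011 ] circ 0.3645 0.177 0.0274 ang 116.2 ax [0.0156 0.0159]
coup 245 mean [ 0.3711 -0.1547  0.0222] mid [ 0.3706 -0.1596  0.0187] circ 0.3721 -0.1598 0.037 ang 85.2 ax [0.0076 0.0192]
table -0.0010858851021194882 -0.0005444769152942452
```

Run:
```python
from h import *
im=grab("top","pics/crop1.png",(130,155,380,290),3.2)
```

```text
(no output)
```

View pics/crop1.png

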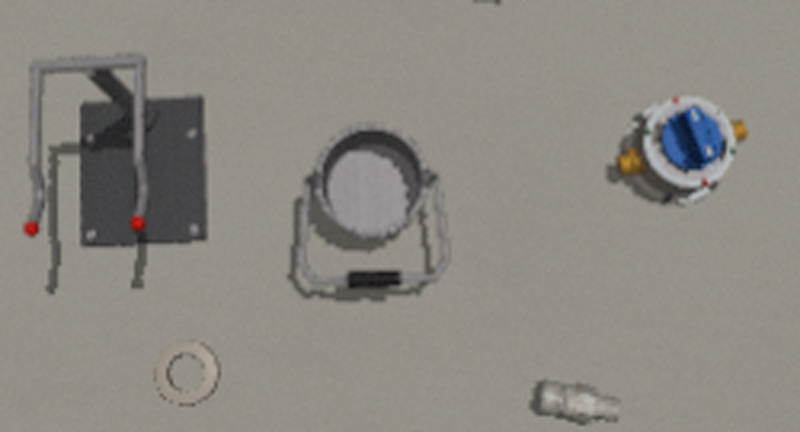

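The crop gives the head with stubs at (629,161) and (739,129), the wing in the middle at (694,138), and the sleeve from (347,279) to (400,279). I'll fit the pail and plan the approach to the filter.

```bash
cat >> h.py <<'E'
def down(a): # tool down, tool y at world angle a (deg)
    a=np.radians(a); y=np.array([np.cos(a),np.sin(a),0]); z=np.array([0,0,-1.]); return np.stack([np.cross(y,z),y,z],1)
def plan(way,fing,start=None,step=4.5,rstep=7.5):
    """way: list of (x,y,z,yang); prints calls of <=5 rows"""
    o=env.get_obs(); p=np.array(o["tcp_pos"]); Q=rot(o["tcp_rot"])
    if start is not None: p=np.array(start[:3],float); Q=down(start[3])
    print("now",p.round(4),"yang",np.degrees(np.arctan2(Q[1,1],Q[0,1])).round(1),"tilt",np.degrees(np.arccos(-Q[2,2])).round(2))
    rows=[]
    for w in way:
        p1=np.array(w[:3],float); Q1=down(w[3]); dv=R.from_matrix(Q.T@Q1).as_rotvec(); dp=p1-p
        n=max(1,int(np.ceil(max(np.linalg.norm(dp)*100/step,np.degrees(np.linalg.norm(dv))/rstep))))
        for k in range(n):
            s=Q.T@dp/n*100; rows.append([*np.round(s,2),*np.round(dv/n,3),fing]); Q=Q@R.from_rotvec(dv/n).as_matrix()
        p=p1;Q=Q1
    for i in range(0,len(rows),5): print(str([[[float(x) for x in r] for r in rows[i:i+5]]]).replace(" ",""))
E
python3 - <<'E'
from h import *
from scipy.optimize import least_squares
d=np.load("top1.npz"); P=d["P"]; hsv=cv2.cvtColor(d["c"],cv2.COLOR_BGR2HSV); Z=P[...,2]
S=lambda x0,y0,x1,y1:(slice(int(y0/1.5),int(y1/1.5)),slice(int(x0/1.5),int(x1/1.5)))
p=P[S(330,283,410,350)].reshape(-1,3); p=p[(p[:,2]>.053)&(p[:,2]<.068)]
c=np.array([.545,.03])
f=lambda q:np.hypot(p[:,0]-q[0],p[:,1]-q[1])-.0445
r=least_squares(f,c,loss="soft_l1",f_scale=.002); print("pail",r.x)
sl=S(345,353,390,372); m=(hsv[...,2][sl]<60); q=P[sl][m]; q=q[q[:,2]>.045]; print("sleeve",q.mean(0),((q.max(0)+q.min(0))/2),len(q))
w=q[:,:2]-q[:,:2].mean(0); e,v=np.linalg.eigh(w.T@w); print(np.degrees(np.arctan2(v[1,1],v[0,1])))
plan([(.594,-.231,.20,117.6)],1)
E
```

```text
pail [0.53751615 0.03262283]
sleeve [0.45480321 0.0247628  0.06143144] [0.45454682 0.02334239 0.06050289] 71
98.11984425453208
now [0.2461 0.5191 0.2306] yang 64.6 tilt 0.09
[[[-3.35,-2.78,0.16,-0.0,-0.0,-0.049,1.0],[-3.21,-2.94,0.16,-0.0,-0.0,-0.049,1.0],[-3.06,-3.09,0.16,-0.0,-0.0,-0.049,1.0],[-2.91,-3.24,0.16,-0.0,-0.0,-0.049,1.0],[-2.74,-3.38,0.16,-0.0,-0.0,-0.049,1.0]]]
[[[-2.58,-3.51,0.16,-0.0,-0.0,-0.049,1.0],[-2.4,-3.63,0.16,-0.0,-0.0,-0.049,1.0],[-2.22,-3.74,0.16,-0.0,-0.0,-0.049,1.0],[-2.04,-3.84,0.16,-0.0,-0.0,-0.049,1.0],[-1.85,-3.94,0.16,-0.0,-0.0,-0.049,1.0]]]
[[[-1.66,-4.02,0.16,-0.0,-0.0,-0.049,1.0],[-1.46,-4.1,0.16,-0.0,-0.0,-0.049,1.0],[-1.26,-4.17,0.16,-0.0,-0.0,-0.049,1.0],[-1.05,-4.22,0.16,-0.0,-0.0,-0.049,1.0],[-0.85,-4.27,0.16,-0.0,-0.0,-0.049,1.0]]]
[[[-0.64,-4.3,0.16,-0.0,-0.0,-0.049,1.0],[-0.43,-4.33,0.16,-0.0,-0.0,-0.049,1.0],[-0.22,-4.35,0.16,-0.0,-0.0,-0.049,1.0],[-0.01,-4.35,0.16,-0.0,-0.0,-0.049,1.0]]]
```

jog_arm:
  targets:
    - [[-3.35,-2.8,0,0,0,-0.049,1],[-3.2,-2.95,0,0,0,-0.049,1],[-3.05,-3.1,0,0,0,-0.049,1],[-2.9,-3.25,0,0,0,-0.049,1],[-2.75,-3.4,0,0,0,-0.049,1]]

```text
clock: 0.65
tcp_pos: [0.3379, 0.32, 0.2311]
tcp_rot: [-0.306, -3.126, 0.0]
wrist_force: [0.6, 0.3, 0.1]
opening: 0.999
```

jog_arm:
  targets:
    - [[-2.6,-3.5,0,0,0,-0.049,1],[-2.4,-3.65,0,0,0,-0.049,1],[-2.2,-3.75,0,0,0,-0.049,1],[-2.05,-3.85,0,0,0,-0.049,1],[-1.85,-3.95,0,0,0,-0.049,1]]

```text
clock: 1.15
tcp_pos: [0.43, 0.1224, 0.2312]
tcp_rot: [0.077, -3.141, -0.0]
wrist_force: [0.6, -0.7, 0.0]
opening: 1.002
```

jog_arm:
  targets:
    - [[-1.65,-4.0,0.4,0,0,-0.049,1],[-1.45,-4.1,0.4,0,0,-0.049,1],[-1.25,-4.15,0.4,0,0,-0.049,1],[-1.05,-4.2,0.4,0,0,-0.049,1],[-0.85,-4.25,0.4,0,0,-0.049,1]]

```text
clock: 1.65
tcp_pos: [0.522, -0.0739, 0.2109]
tcp_rot: [0.46, -3.107, -0.001]
wrist_force: [0.7, -0.0, 0.6]
opening: 1.005
```

jog_arm:
  targets:
    - [[-0.65,-4.3,0.4,0,0,-0.049,1],[-0.45,-4.3,0.4,0,0,-0.049,1],[-0.2,-4.35,0.2,0,0,-0.049,1],[0,-4.35,0,0,0,-0.049,1],[0,0,0,0,0,0,1]]

```text
clock: 2.15
tcp_pos: [0.597, -0.2343, 0.1993]
tcp_rot: [0.752, -3.049, 0.002]
wrist_force: [-0.1, 0.1, -0.3]
opening: 1.001
```

Run:
```python
from h import *
im=grab("wrist","pics/w1.png"); P=world(im); np.savez("w1.npz",P=P,c=im["color"])
hsv=cv2.cvtColor(im["color"],cv2.COLOR_BGR2HSV);H,S,V=[hsv[...,i] for i in range(3)]; Z=P[...,2]
blue=(H>100)&(H<130)&(S>120)
near=np.hypot(P[...,0]-.596,P[...,1]+.231)<.05
for n,m in(("wing",(Z>.085)&(Z<.1)&blue&near),("flange",(Z>.055)&(Z<.07)&blue&near),("head",(Z>.045)&(Z<.058)&near&~blue)):
    p=P[m][:,:2]; 
    if len(p)<20: print(n,len(p)); continue
    print(n,len(p),p.mean(0),cv2.minAreaRect((p*1000).astype(np.float32)),cv2.minEnclosingCircle((p*1000).astype(np.float32)),np.median(Z[m]))
plan([(.596,-.2308,.066,117.6)],1)
```

```text
wing 585 [ 0.59627663 -0.23288779] ((597.4666748046875, -232.20928955078125), (45.18319320678711, 13.98576831817627), 23.832399368286133) ((597.5157470703125, -232.1090850830078), 22.802066802978516) 0.09032496172870402
flange 1202 [ 0.59639379 -0.23333287] ((597.0985717773438, -232.5083770751953), (48.982383728027344, 49.94184494018555), 23.213733673095703) ((597.692138671875, -232.0855255126953), 25.565753936767578) 0.06270407378872092
head 2152 [ 0.59276649 -0.23411491] ((597.6371459960938, -232.11224365234375), (78.87431335449219, 78.67144012451172), 89.63765716552734) ((597.9301147460938, -232.00186157226562), 39.962711334228516) 0.05364878513621449
now [ 0.5961 -0.2316  0.1997] yang 117.8 tilt 0.07
[[[-0.01,0.02,4.46,0.0,-0.0,0.001,1.0],[-0.01,0.02,4.46,0.0,-0.0,0.001,1.0],[-0.01,0.02,4.46,0.0,-0.0,0.001,1.0]]]
```

View pics/w1.png

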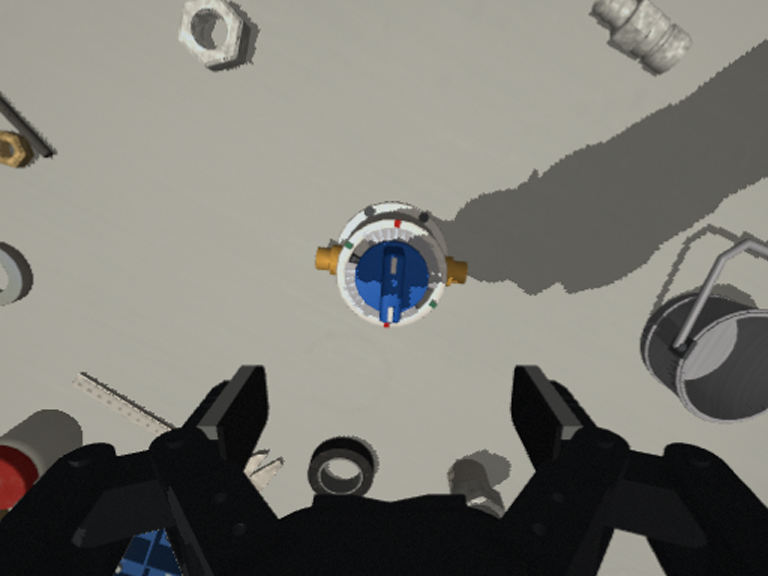

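The wrist view shows the wing at (392,283) and the red rim marks at (397,224) and (387,325). The measured centre is (0.5975, -0.232) and the wing lies at 23.8°, so tool y should be at 113.8°.

Run:
```python
from h import *
plan([(.5975,-.232,.067,113.8)],1)
```

```text
now [ 0.5961 -0.2316  0.1997] yang 117.8 tilt 0.07
[[[-0.04,-0.04,4.42,0.0,-0.0,0.023,1.0],[-0.04,-0.03,4.42,0.0,-0.0,0.023,1.0],[-0.04,-0.03,4.42,0.0,-0.0,0.023,1.0]]]
```

jog_arm:
  targets:
    - [[-0.06,-0.05,3.3,0,0,0.035,1],[-0.06,-0.05,3.3,0,0,0.035,1],[0,0,3.3,0,0,0,1],[0,0,3.35,0,0,0,1],[0,0,0,0,0,0,1]]

```text
clock: 2.7
tcp_pos: [0.5928, -0.2261, 0.0638]
tcp_rot: [0.652, -3.065, -0.011]
wrist_force: [-0.8, -0.2, -0.1]
opening: 1.0
```

jog_arm:
  targets:
    - [[0,0,0,0,0,0,-1],[0,0,0,0,0,0,-1],[0,0,0,0,0,0,-1],[0,0,0,0,0,0,-1],[0,0,0,0,0,0,-1]]

```text
clock: 3.2
tcp_pos: [0.5982, -0.2301, 0.0699]
tcp_rot: [-0.652, 3.072, -0.002]
wrist_force: [1.1, 0.3, 1.6]
opening: 0.149
```

jog_arm:
  targets:
    - [[0,0,0,0,0,0,-1],[0,0,0,0,0,0,-1],[0,0,0,0,0,0,-1],[0,0,0,0,0,0,-1],[0,0,0,0,0,0,-1]]

```text
clock: 3.7
tcp_pos: [0.5982, -0.2302, 0.0699]
tcp_rot: [-0.652, 3.072, -0.002]
wrist_force: [-0.0, 0.6, 5.9]
opening: 0.149
```

Run:
```python
from h import *
st()
```

```text
clock 3.7
q [-0.4662, 0.5926, -0.0002, 0.9759, 0.0, -0.8843]
joint_vel [0.0012, 0.0007, 0.0005, 0.0014, -0.0, -0.0003]
joint_efforts [0.2227, -50.8072, 23.0486, -0.1024, 0.0447, 0.0047]
tcp_pos [0.5982, -0.2302, 0.0699]
tcp_rot [-0.6516, 3.0715, -0.0021]
wrist_force [-0.0143, 0.5738, 5.8798]
moment [0.0519, 0.0512, -0.0588]
opening 0.1491
```

jog_arm:
  targets:
    - [[0,0,-0.1,0,0,-0.1,-1],[0,0,0,0,0,-0.1,-1],[0,0,0,0,0,-0.1,-1],[0,0,0,0,0,-0.1,-1],[0,0,0,0,0,-0.1,-1]]

```text
clock: 4.2
tcp_pos: [0.598, -0.2293, 0.0699]
tcp_rot: [-1.397, 2.812, 0.001]
wrist_force: [0.8, 0.9, 2.9]
opening: 0.149
```

jog_arm:
  targets:
    - [[0,0,0,0,0,-0.1,-1],[0,0,0,0,0,-0.1,-1],[0,0,0,0,0,-0.1,-1],[0,0,0,0,0,-0.08,-1],[0,0,0,0,0,-0.08,-1]]

```text
clock: 4.7
tcp_pos: [0.5973, -0.229, 0.0699]
tcp_rot: [-2.001, 2.421, 0.002]
wrist_force: [-1.5, 0.5, 3.4]
opening: 0.147
```

jog_arm:
  targets:
    - [[0,0,0,0,0,-0.05,-1],[0,0,0,0,0,0,-1],[0,0,0,0,0,0,-1]]

```text
clock: 5.0
tcp_pos: [0.5973, -0.2291, 0.0699]
tcp_rot: [-2.056, 2.374, 0.001]
wrist_force: [-0.0, 2.0, 4.2]
opening: 0.15
```

Run:
```python
from h import *
st(); Q=rot(env.get_obs()["tcp_rot"]); print(np.degrees(np.arctan2(Q[1,1],Q[0,1])))
```

```text
clock 5.0
q [-0.4658, 0.5926, -0.0004, 0.9784, 0.0008, -1.8932]
joint_vel [0.0001, -0.0003, 0.0005, -0.0013, -0.0014, -0.0026]
joint_efforts [-1.0338, -52.1642, 24.5773, -0.8163, -0.5045, -0.0345]
tcp_pos [0.5973, -0.2291, 0.0699]
tcp_rot [-2.0562, 2.3745, 0.0013]
wrist_force [-0.0204, 1.9995, 4.2269]
moment [0.549, 0.27, 0.0011]
opening 0.1497
171.78120761529448
```

jog_arm:
  targets:
    - [[0,0,0,0,0,-0.04,-1],[0,0,0,0,0,0,-1]]

```text
clock: 5.2
tcp_pos: [0.597, -0.2292, 0.0699]
tcp_rot: [-2.104, 2.333, 0.002]
wrist_force: [-2.6, 3.0, 4.0]
opening: 0.15
```

Run:
```python
from h import *
o=env.get_obs(); Q=rot(o["tcp_rot"]); print(np.degrees(np.arctan2(Q[1,1],Q[0,1])),o["moment"],o["joint_efforts"][5],o["opening"])
```

```text
174.08825428446286 [ 0.54723959  0.42700473 -0.11634115] -0.24311025626957417 0.15046323303343356
```

jog_arm:
  targets:
    - [[0,0,0,0,0,-0.04,-1],[0,0,0,0,0,0,-1]]

```text
clock: 5.4
tcp_pos: [0.5971, -0.2293, 0.0699]
tcp_rot: [-2.147, 2.293, 0.002]
wrist_force: [-1.9, 3.4, 4.9]
opening: 0.149
```

Run:
```python
from h import *
o=env.get_obs(); Q=rot(o["tcp_rot"]); print(np.degrees(np.arctan2(Q[1,1],Q[0,1])),o["moment"],o["joint_efforts"][5],o["opening"])
```

```text
176.22330112837784 [ 0.5773272   0.45401764 -1.05009117] -1.1711708083748817 0.1487111747341905
```

The yaw moment has risen to -1.05 N m, so the stop is met. I back off a hair to unload it and lift.

jog_arm:
  targets:
    - [[0,0,0,0,0,0.03,-1],[0,0,-0.3,0,0,0,-1],[0,0,-0.7,0,0,0,-1],[0,0,-1,0,0,0,-1],[0,0,0,0,0,0,-1]]

```text
clock: 5.9
tcp_pos: [0.598, -0.2304, 0.0918]
tcp_rot: [2.116, -2.322, 0.003]
wrist_force: [-1.4, 0.8, -1.3]
opening: 0.151
```

jog_arm:
  targets:
    - [[0,0,-2,0,0,0,-1],[0,0,-2,0,0,0,-1],[0,0,-2,0,0,0,-1],[0,0,-2,0,0,0,-1],[0,0,0,0,0,0,-1]]

```text
clock: 6.4
tcp_pos: [0.5996, -0.2309, 0.1736]
tcp_rot: [-2.115, 2.32, -0.011]
wrist_force: [0.2, -0.5, -1.8]
opening: 0.149
```

Run:
```python
from h import *
print(env.get_obs()["opening"])
plan([(.5375,.0326,.172,186)],-1,step=3.5)
```

```text
0.14896414871689354
now [ 0.5996 -0.2309  0.1736] yang 174.7 tilt 0.41
[[[-3.21,1.08,0.0,-0.001,-0.0,-0.025,-1.0],[-3.23,1.0,0.01,-0.001,-0.0,-0.025,-1.0],[-3.26,0.92,0.01,-0.001,-0.0,-0.025,-1.0],[-3.28,0.84,0.01,-0.001,-0.0,-0.025,-1.0],[-3.3,0.76,0.01,-0.001,-0.0,-0.025,-1.0]]]
[[[-3.32,0.67,0.01,-0.001,-0.0,-0.025,-1.0],[-3.33,0.59,0.02,-0.001,-0.0,-0.025,-1.0],[-3.35,0.51,0.02,-0.001,-0.0,-0.025,-1.0]]]
```

jog_arm:
  targets:
    - [[-3.2,1.1,0,0,0,-0.025,-1],[-3.25,1.0,0,0,0,-0.025,-1],[-3.25,0.9,0,0,0,-0.025,-1],[-3.3,0.85,0,0,0,-0.025,-1],[-3.3,0.75,0,0,0,-0.025,-1]]

```text
clock: 6.9
tcp_pos: [0.5575, -0.0635, 0.1688]
tcp_rot: [2.258, -2.184, -0.001]
wrist_force: [0.3, -0.6, -2.0]
opening: 0.147
```

jog_arm:
  targets:
    - [[-3.3,0.65,0,0,0,-0.025,-1],[-3.35,0.6,0,0,0,-0.025,-1],[-3.35,0.5,0,0,0,-0.025,-1],[0,0,0,0,0,0,-1],[0,0,0,0,0,0,-1]]

```text
clock: 7.4
tcp_pos: [0.5347, 0.0345, 0.1691]
tcp_rot: [2.338, -2.097, 0.0]
wrist_force: [-0.2, -0.4, -1.7]
opening: 0.15
```

Run:
```python
from h import *
from scipy.optimize import least_squares
im=grab("wrist","pics/w2.png"); P=world(im); np.savez("w2.npz",P=P,c=im["color"])
p=P.reshape(-1,3); hsv=cv2.cvtColor(im["color"],cv2.COLOR_BGR2HSV).reshape(-1,3)
d=np.hypot(p[:,0]-.5375,p[:,1]-.0326)
m=(p[:,2]>.055)&(p[:,2]<.065)&(abs(d-.0445)<.012); q=p[m]
r=least_squares(lambda x:np.hypot(q[:,0]-x[0],q[:,1]-x[1])-.0445,[.5375,.0326],loss="soft_l1",f_scale=.002); print("pail",r.x,len(q))
m=(hsv[:,2]<60)&(p[:,2]>.045)&(p[:,2]<.075)&(np.hypot(p[:,0]-.455,p[:,1]-.0245)<.035); q=p[m]; print("sleeve",len(q),q.mean(0),cv2.minAreaRect((q[:,:2]*1000).astype(np.float32)))
b=(abs(hsv[:,0]-115.)<15)&(hsv[:,1]>120)&(d<.06); q=p[b]; print("filter blue",len(q),q.mean(0),q.min(0),q.max(0))
plan([],-1)
```

```text
pail [0.53942142 0.03171675] 1359
sleeve 636 [0.45892202 0.02305722 0.0608956 ] ((458.1044921875, 23.711973190307617), (12.512410163879395, 43.728187561035156), 6.999662399291992)
filter blue 4646 [0.53750495 0.02354148 0.17436325] [0.51119186 0.00344449 0.14183569] [0.561898  0.0550862 0.2657334]
now [0.5351 0.0338 0.1693] yang -173.8 tilt 0.04
```

View pics/w2.png

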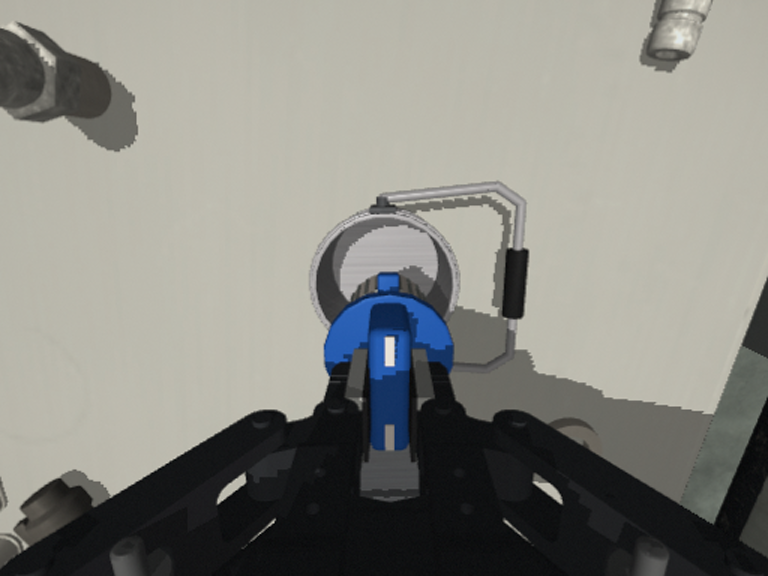

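The wrist view shows the filter held straight, the pail rim ringed round (385,275), and the sleeve at (515,283) at 7°. I centre over the pail at (0.5394, 0.0317) and lower.

jog_arm:
  targets:
    - [[0.25,-0.4,0,0,0,0,-1],[0,0,2.5,0,0,0,-1],[0,0,2.5,0,0,0,-1],[0,0,2.5,0,0,0,-1],[0,0,1.3,0,0,0,-1]]

```text
clock: 7.95
tcp_pos: [0.5387, 0.0306, 0.0794]
tcp_rot: [2.334, -2.1, -0.003]
wrist_force: [-0.6, -0.9, -1.1]
opening: 0.146
```

jog_arm:
  targets:
    - [[0,0,0.5,0,0,0,-1],[0,0,0.4,0,0,0,-1],[0,0,0.2,0,0,0,-1],[0,0,0,0,0,0,-1],[0,0,0,0,0,0,-1]]

```text
clock: 8.45
tcp_pos: [0.5401, 0.032, 0.0715]
tcp_rot: [-2.337, 2.098, -0.002]
wrist_force: [-0.4, -0.1, -2.3]
opening: 0.147
```

jog_arm:
  targets:
    - [[0,0,0.2,0,0,0,-1],[0,0,0,0,0,0,-1],[0,0,0.2,0,0,0,-1],[0,0,0,0,0,0,-1]]

```text
clock: 8.85
tcp_pos: [0.5397, 0.0321, 0.0669]
tcp_rot: [-2.337, 2.099, -0.001]
wrist_force: [0.5, -0.6, -1.1]
opening: 0.149
```

jog_arm:
  targets:
    - [[0,0,0.1,0,0,0,-1],[0,0,0,0,0,0,-1],[0,0,0,0,0,0,-1]]

```text
clock: 9.15
tcp_pos: [0.54, 0.0321, 0.0668]
tcp_rot: [-2.337, 2.098, -0.002]
wrist_force: [-1.0, 1.0, 5.7]
opening: 0.151
```

jog_arm:
  targets:
    - [[0,0,0.1,0,0,0,-1],[0,0,0,0,0,0,-1],[0,0,0,0,0,0,-1]]

```text
clock: 9.45
tcp_pos: [0.5402, 0.0321, 0.0668]
tcp_rot: [-2.336, 2.098, -0.003]
wrist_force: [-1.9, -0.3, 12.9]
opening: 0.146
```

jog_arm:
  targets:
    - [[0,0,-0.15,0,0,0,-1],[0,0,0,0,0,0,-0.3],[0,0,0,0,0,0,-0.3],[0,0,-0.5,0,0,0,-0.3],[0,0,-2,0,0,0,-0.3]]

```text
clock: 9.95
tcp_pos: [0.5374, 0.0322, 0.0896]
tcp_rot: [2.335, -2.097, -0.006]
wrist_force: [-0.9, -0.2, -0.3]
opening: 0.354
```

jog_arm:
  targets:
    - [[0,0,-3,0,0,0,-0.3],[0,0,-3,0,0,0,-0.3],[0,0,0,0,0,0,-0.3],[0,0,0,0,0,0,-0.3]]

```text
clock: 10.35
tcp_pos: [0.5402, 0.032, 0.1521]
tcp_rot: [-2.336, 2.098, -0.003]
wrist_force: [-0.8, 0.3, -0.4]
opening: 0.345
```

Run:
```python
from h import *
from scipy.optimize import least_squares
im=grab("wrist","pics/w3.png"); P=world(im)
p=P.reshape(-1,3); hsv=cv2.cvtColor(im["color"],cv2.COLOR_BGR2HSV).reshape(-1,3)
d=np.hypot(p[:,0]-.5394,p[:,1]-.0317)
m=(p[:,2]>.055)&(p[:,2]<.065)&(abs(d-.0445)<.008)&(hsv[:,1]<80); q=p[m]
r=least_squares(lambda x:np.hypot(q[:,0]-x[0],q[:,1]-x[1])-.0445,[.5375,.0326],loss="soft_l1",f_scale=.002); print("pail",r.x,len(q))
m=(hsv[:,2]<60)&(p[:,2]>.045)&(p[:,2]<.075)&(np.hypot(p[:,0]-.455,p[:,1]-.0245)<.035); q=p[m]; print("sleeve",len(q),q.mean(0),cv2.minAreaRect((q[:,:2]*1000).astype(np.float32)))
b=(abs(hsv[:,0]-115.)<15)&(hsv[:,1]>120)&(d<.06); q=p[b]; print("filter blue",len(q),np.median(q,0),q.min(0),q.max(0))
for b in ((.074,.1),(.052,.068)):
  w=q[(q[:,2]>b[0])&(q[:,2]<b[1])]; print(cv2.minAreaRect((w[:,:2]*1000).astype(np.float32)),len(w))
plan([],-1)
```

```text
pail [0.53937377 0.03287273] 1985
sleeve 734 [0.459101   0.02294391 0.06077885] ((458.06976318359375, 24.04055404663086), (12.211901664733887, 44.43534851074219), 7.422170639038086)
filter blue 2651 [0.54229182 0.02718508 0.0601274 ] [0.51621932 0.00187908 0.00341032] [0.56800507 0.07373819 0.08975555]
((541.68359375, 29.929174423217773), (13.509389877319336, 45.75230026245117), 6.372160911560059) 872
((541.5968017578125, 29.208168029785156), (49.764251708984375, 49.90840530395508), 7.3582658767700195) 1682
now [0.5392 0.032  0.151 ] yang -173.8 tilt 0.01
```

View pics/w3.png

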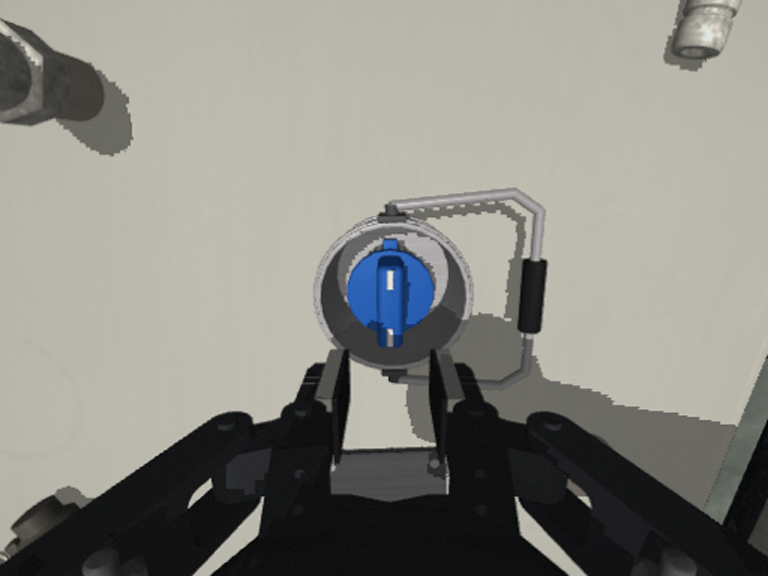

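The filter stands upright and centred in the pail (wing at (390,300), top at about 88 mm). Next is the sleeve at (0.4575, 0.023), with the fingers kept at 29 mm.

Run:
```python
from h import *
plan([(.4575,.0232,.15,187),(.4575,.0232,.038,187)],-0.3,step=3)
```

```text
now [0.5392 0.032  0.151 ] yang -173.8 tilt 0.01
[[[0.0,2.74,0.03,0.0,0.0,-0.005,-0.3],[-0.01,2.74,0.03,0.0,0.0,-0.005,-0.3],[-0.03,2.74,0.03,0.0,0.0,-0.005,-0.3],[0.0,0.0,2.8,0.0,0.0,0.0,-0.3],[0.0,0.0,2.8,0.0,0.0,0.0,-0.3]]]
[[[0.0,0.0,2.8,0.0,0.0,0.0,-0.3],[0.0,0.0,2.8,0.0,0.0,0.0,-0.3]]]
```

jog_arm:
  targets:
    - [[0,2.75,0,0,0,-0.005,-0.3],[0,2.75,0,0,0,-0.005,-0.3],[0,2.75,0,0,0,-0.005,-0.3],[0,0,2.5,0,0,0,-0.3],[0,0,2.0,0,0,0,-0.3]]

```text
clock: 10.9
tcp_pos: [0.4555, 0.0229, 0.1046]
tcp_rot: [2.352, -2.081, -0.003]
wrist_force: [-0.2, 0.5, -0.0]
opening: 0.353
```

jog_arm:
  targets:
    - [[0,0,0,0,0,0,-0.3],[0,0,0,0,0,0,-0.3]]

```text
clock: 11.1
tcp_pos: [0.4562, 0.0229, 0.1055]
tcp_rot: [2.352, -2.08, -0.004]
wrist_force: [-0.1, 0.4, 0.9]
opening: 0.35
```

Run:
```python
from h import *
im=grab("wrist","pics/w4.png"); P=world(im)
p=P.reshape(-1,3); hsv=cv2.cvtColor(im["color"],cv2.COLOR_BGR2HSV).reshape(-1,3)
m=(hsv[:,2]<60)&(p[:,2]>.045)&(p[:,2]<.075)&(np.hypot(p[:,0]-.458,p[:,1]-.0235)<.028); q=p[m]; print("sleeve",len(q),q.mean(0),cv2.minAreaRect((q[:,:2]*1000).astype(np.float32)))
plan([(.4575,.0232,.038,187)],-0.3,step=3)
```

```text
sleeve 1056 [0.45727775 0.02235704 0.06115236] ((456.81201171875, 23.754892349243164), (13.242411613464355, 44.50081253051758), 6.45730447769165)
now [0.4573 0.0228 0.1063] yang -173.0 tilt 0.05
[[[-0.01,-0.01,2.28,0.0,0.0,0.0,-0.3],[-0.01,-0.01,2.28,0.0,0.0,0.0,-0.3],[-0.01,-0.01,2.28,0.0,0.0,0.0,-0.3]]]
```

jog_arm:
  targets:
    - [[0,0,2.3,0,0,0,-0.3],[0,0,2.3,0,0,0,-0.3],[0,0,2.2,0,0,0,-0.3],[0,0,0,0,0,0,-0.3]]

```text
clock: 11.55
tcp_pos: [0.4559, 0.023, 0.0368]
tcp_rot: [2.352, -2.08, -0.005]
wrist_force: [-0.2, 0.4, 0.5]
opening: 0.35
```

jog_arm:
  targets:
    - [[0,0,0,0,0,0,-1],[0,0,0,0,0,0,-1],[0,0,0,0,0,0,-1],[0,0,0,0,0,0,-1],[0,0,0,0,0,0,-1]]

```text
clock: 12.05
tcp_pos: [0.4578, 0.0227, 0.039]
tcp_rot: [-2.353, 2.081, -0.001]
wrist_force: [-2.6, -0.4, 4.6]
opening: 0.143
```

Run:
```python
from h import *
o=env.get_obs(); print(o["wrist_force"],o["moment"],o["opening"])
plan([],-1)
# arc: sleeve radius 83, direction pail +x = world angle 7deg; tool y at 187 -> +pail x = -tool y ; up = -tool z
th=np.radians([0,5,11,18,25,32,39,46,53,60,67,74,81,86,90]); r=8.3
y=r*np.cos(th); z=-r*np.sin(th)
print(np.c_[np.diff(y),np.diff(z)].round(2).tolist())
```

```text
[-2.59447648 -0.35035997  4.64243113] [-0.06668803  0.53497083 -0.02244425] 0.14292412525185774
now [0.4578 0.0227 0.039 ] yang -173.0 tilt 0.05
[[-0.03, -0.72], [-0.12, -0.86], [-0.25, -0.98], [-0.37, -0.94], [-0.48, -0.89], [-0.59, -0.83], [-0.68, -0.75], [-0.77, -0.66], [-0.85, -0.56], [-0.91, -0.45], [-0.96, -0.34], [-0.99, -0.22], [-0.72, -0.08], [-0.58, -0.02]]
```

jog_arm:
  targets:
    - [[0,-0.03,-0.72,0,0,0,-1],[0,-0.12,-0.86,0,0,0,-1],[0,-0.25,-0.98,0,0,0,-1],[0,-0.37,-0.94,0,0,0,-1],[0,-0.48,-0.89,0,0,0,-1]]

```text
clock: 12.55
tcp_pos: [0.4702, 0.0243, 0.0833]
tcp_rot: [-2.353, 2.081, -0.001]
wrist_force: [0.2, -0.9, -1.1]
opening: 0.143
```

Run:
```python
from h import *
o=env.get_obs(); print(o["wrist_force"],o["moment"],o["opening"],o["tcp_pos"])
```

```text
[ 0.23754913 -0.86400577 -1.1117719 ] [-0.07291389  0.00610593  0.00545349] 0.14331431428569136 [0.47024052 0.02434807 0.08331764]
```

jog_arm:
  targets:
    - [[0,-0.59,-0.83,0,0,0,-1],[0,-0.68,-0.75,0,0,0,-1],[0,-0.77,-0.66,0,0,0,-1],[0,-0.85,-0.56,0,0,0,-1],[0,-0.91,-0.45,0,0,0,-1]]

```text
clock: 13.05
tcp_pos: [0.5085, 0.0291, 0.1158]
tcp_rot: [-2.353, 2.081, -0.001]
wrist_force: [-1.4, -0.2, 2.4]
opening: 0.141
```

jog_arm:
  targets:
    - [[0,-0.96,-0.34,0,0,0,-1],[0,-0.99,-0.22,0,0,0,-1],[0,-0.72,-0.08,0,0,0,-1],[0,-0.58,-0.02,0,0,0,-1],[0,0,0,0,0,0,-1]]

```text
clock: 13.55
tcp_pos: [0.5418, 0.0331, 0.122]
tcp_rot: [-2.352, 2.08, -0.003]
wrist_force: [0.8, 1.2, 6.0]
opening: 0.139
```

Run:
```python
from h import *
o=env.get_obs(); print(o["wrist_force"],o["moment"],o["opening"],o["tcp_pos"])
im=grab("top","pics/t2.png",(200,150,320,270),5)
im=env.get_image("scene"); uv=proj(im,[[.54,.033,.08]])[0]; print(uv); u,v=map(int,uv)
a=im["color"][max(0,v-70):v+60,max(0,u-80):u+80]; cv2.imwrite("pics/s2.png",cv2.resize(a,None,fx=4.5,fy=4.5,interpolation=cv2.INTER_CUBIC))
```

```text
[0.83747095 1.20777799 5.99995965] [ 0.0714456  -0.07236946 -0.04658282] 0.13872230258068458 [0.54182555 0.03313103 0.1220365 ]
[249.50961938 203.63394024]
```

View pics/s2.png

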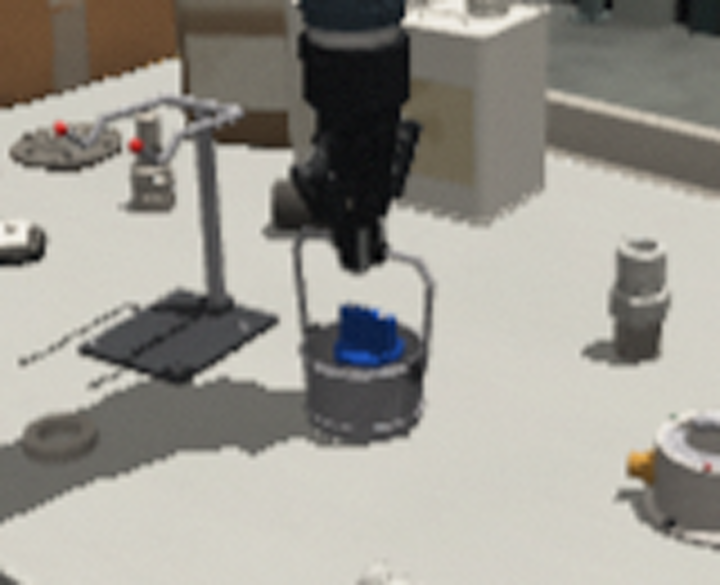

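The crop shows the bail upright (wire (300,240) to (430,270)), the pail standing and the filter inside. Before carrying, I fit the prong height profile to find the valleys.

Run:
```python
from h import *
for nm in("top","scene"):
    im=env.get_image(nm); P=world(im).reshape(-1,3)
    a=np.radians(9); X=np.array([np.cos(a),np.sin(a)]); Y=np.array([-X[1],X[0]]); c=np.array([.5117,.2343])
    u=(P[:,:2]-c)@X; v=(P[:,:2]-c)@Y
    print(nm)
    for s in(-1,1):
        m=(abs(v-s*.038)<.008)&(P[:,2]>.168)&(P[:,2]<.22)&(abs(u)<.07)
        k=np.polyfit(u[m],v[m],1); print(s,m.sum(),"v@0,slope deg",k[1],np.degrees(k[0]),"ext",u[m].min(),u[m].max())
        print([(b,round(float(np.percentile(P[m&(abs(u*1000-b)<2),2],75)*1000),1)) for b in range(-54,14,4) if (m&(abs(u*1000-b)<2)).any()])
    f=(P[:,2]>.003)&(P[:,2]<.013)&(abs(u-.02)<.09)&(abs(v)<.08); h=f&(im["color"].reshape(-1,3).max(1)<110)
    print("foot",[np.percentile(u[h],[1,99]),np.percentile(v[h],[1,99])])
```

```text
top
-1 198 v@0,slope deg -0.038289036746707354 -0.052198132808606204 ext -0.05322531779150679 0.06963700958264857
[(-54, 200.6), (-50, 203.8), (-46, 204.7), (-42, 198.5), (-38, 196.6), (-34, 192.2), (-30, 188.2), (-26, 184.9), (-22, 184.0), (-18, 185.9), (-14, 187.6), (-10, 192.1), (-6, 193.8), (-2, 197.0), (2, 197.6), (6, 198.2), (10, 197.6)]
1 195 v@0,slope deg 0.038287174358276166 -0.46601273746624594 ext -0.05314577669679675 0.06992979999645987
[(-54, 199.9), (-50, 205.2), (-46, 204.2), (-42, 199.0), (-38, 196.8), (-34, 193.6), (-30, 187.9), (-26, 184.5), (-22, 183.3), (-18, 185.4), (-14, 189.0), (-10, 192.2), (-6, 193.7), (-2, 195.6), (2, 199.1), (6, 197.6), (10, 198.5)]
foot [array([-0.03986748,  0.08581365]), array([-0.03440091,  0.05541589])]
scene
-1 71 v@0,slope deg -0.038198620482043685 -0.35481721019752654 ext -0.056293101783726 0.06830076802761618
[(-54, 204.6), (-50, 203.5), (-46, 197.7), (-42, 197.1), (-38, 190.0), (-34, 189.6), (-30, 183.1), (-26, 179.0), (-22, 185.3), (-18, 185.3), (-14, 188.7), (-10, 193.0), (-6, 197.0), (-2, 198.4), (2, 197.6), (6, 197.3), (10, 192.9)]
1 71 v@0,slope deg 0.03731579745330403 -0.9083064888340774 ext -0.054506455609550135 0.06701714078601421
[(-54, 201.3), (-50, 204.5), (-46, 199.9), (-42, 199.9), (-38, 192.6), (-34, 185.1), (-30, 187.5), (-22, 185.3), (-18, 189.4), (-14, 189.6), (-10, 196.2), (-6, 193.9), (-2, 197.5), (2, 197.9), (6, 197.6), (10, 193.9)]
foot [array([-0.04523329,  0.07704902]), array([-0.05706556,  0.04779095])]
```

jog_arm:
  targets:
    - [[0,0,-0.3,0,0,0,-1],[0,0,-0.7,0,0,0,-1],[0,0,-1,0,0,0,-1],[0,0,-1.5,0,0,0,-1],[0,0,-1.5,0,0,0,-1]]

```text
clock: 14.25
tcp_pos: [0.5389, 0.0329, 0.1715]
tcp_rot: [2.352, -2.081, -0.003]
wrist_force: [0.1, 0.1, -6.5]
opening: 0.137
```

jog_arm:
  targets:
    - [[0,0,-1.5,0,0,0,-1],[0,0,-1.2,0,0,0,-1],[0,0,-0.6,0,0,0,-1],[0,0,0,0,0,0,-1],[0,0,0,0,0,0,-1]]

```text
clock: 14.75
tcp_pos: [0.5395, 0.0329, 0.2038]
tcp_rot: [2.353, -2.081, -0.001]
wrist_force: [-0.4, 0.4, -6.0]
opening: 0.142
```

Run:
```python
from h import *
o=env.get_obs(); print(o["wrist_force"],o["moment"],o["opening"],o["tcp_pos"])
plan([(.425,.15,.205,188.7),(.432,.2217,.205,188.7)],-1,step=1.8)
```

```text
[-0.38170734  0.38393655 -5.9957029 ] [0.00650395 0.0079345  0.01171183] 0.14231111466566904 [0.53949774 0.03290793 0.20378403]
now [0.5395 0.0329 0.2038] yang -173.0 tilt 0.05
[[[-1.3,0.99,-0.01,0.0,0.0,-0.003,-1.0],[-1.3,0.99,-0.01,0.0,0.0,-0.003,-1.0],[-1.31,0.99,-0.01,0.0,0.0,-0.003,-1.0],[-1.31,0.98,-0.01,0.0,0.0,-0.003,-1.0],[-1.31,0.98,-0.01,0.0,0.0,-0.003,-1.0]]]
[[[-1.32,0.97,-0.01,0.0,0.0,-0.003,-1.0],[-1.32,0.97,-0.01,0.0,0.0,-0.003,-1.0],[-1.32,0.97,-0.01,0.0,0.0,-0.003,-1.0],[-1.32,0.96,-0.01,0.0,0.0,-0.003,-1.0],[-1.33,0.96,-0.01,0.0,0.0,-0.003,-1.0]]]
[[[-1.4,-0.36,0.0,0.0,0.0,0.0,-1.0],[-1.4,-0.36,0.0,0.0,0.0,0.0,-1.0],[-1.4,-0.36,0.0,0.0,0.0,0.0,-1.0],[-1.4,-0.36,0.0,0.0,0.0,0.0,-1.0],[-1.4,-0.36,0.0,0.0,0.0,0.0,-1.0]]]
```

jog_arm:
  targets:
    - [[-0.4,0.3,-0.1,0,0,-0.003,-1],[-0.8,0.6,-0.1,0,0,-0.003,-1],[-1.3,1.0,0,0,0,-0.003,-1],[-1.3,1.0,0,0,0,-0.003,-1],[-1.3,1.0,0,0,0,-0.003,-1]]

```text
clock: 15.25
tcp_pos: [0.4929, 0.0798, 0.2062]
tcp_rot: [2.37, -2.063, -0.001]
wrist_force: [0.0, 0.2, -6.0]
opening: 0.138
```

jog_arm:
  targets:
    - [[-1.3,1.0,0,0,0,-0.003,-1],[-1.3,1.0,0,0,0,-0.003,-1],[-1.3,1.0,0,0,0,-0.003,-1],[-1.3,1.0,0,0,0,-0.003,-1],[-1.3,0.9,0,0,0,-0.003,-1]]

```text
clock: 15.75
tcp_pos: [0.4358, 0.1368, 0.2064]
tcp_rot: [-2.384, 2.045, -0.0]
wrist_force: [-0.2, 0.6, -5.6]
opening: 0.137
```

jog_arm:
  targets:
    - [[-1.3,0.7,0,0,0,0,-1],[-1.3,0.2,0,0,0,0,-1],[-1.3,-0.2,0,0,0,0,-1],[-1.3,-0.4,0,0,0,0,-1],[-1.3,-0.4,0,0,0,0,-1]]

```text
clock: 16.25
tcp_pos: [0.4286, 0.2015, 0.2063]
tcp_rot: [-2.384, 2.046, -0.001]
wrist_force: [0.3, 0.9, -6.2]
opening: 0.136
```

jog_arm:
  targets:
    - [[-1.0,-0.3,0,0,0,0,-1],[-0.6,-0.2,0,0,0,0,-1],[0,0,0,0,0,0,-1],[0,0,0,0,0,0,-1],[0,0,0,0,0,0,-1]]

```text
clock: 16.75
tcp_pos: [0.4302, 0.2163, 0.2062]
tcp_rot: [2.383, -2.046, -0.0]
wrist_force: [-0.9, -0.6, -5.3]
opening: 0.14
```

Run:
```python
from h import *
o=env.get_obs(); print(o["wrist_force"],o["moment"],o["opening"],o["tcp_pos"])
plan([(.442,.2233,.206,188.7),(.4885,.2306,.206,188.7)],-1,step=1.0)
im=env.get_image("scene"); uv=proj(im,[[.46,.225,.17]])[0]; print(uv); u,v=map(int,uv)
a=im["color"][max(0,v-70):v+60,max(0,u-80):u+80]; cv2.imwrite("pics/s3.png",cv2.resize(a,None,fx=4.5,fy=4.5,interpolation=cv2.INTER_CUBIC))
```

```text
[-0.86555167 -0.62341813 -5.25651288] [ 0.02686753  0.04833618 -0.05687893] 0.1397474498014445 [0.4301687  0.2162967  0.20617773]
now [0.4302 0.2163 0.2062] yang -171.3 tilt 0.04
[[[-0.26,-0.64,0.01,0.0,-0.0,-0.0,-1.0],[-0.26,-0.64,0.01,0.0,-0.0,-0.0,-1.0],[-0.0,-0.94,0.0,0.0,0.0,0.0,-1.0],[-0.0,-0.94,0.0,0.0,0.0,0.0,-1.0],[-0.0,-0.94,0.0,0.0,0.0,0.0,-1.0]]]
[[[-0.0,-0.94,0.0,0.0,0.0,0.0,-1.0],[-0.0,-0.94,0.0,0.0,0.0,0.0,-1.0]]]
[190.98104393 171.87513839]
```

View pics/s3.png

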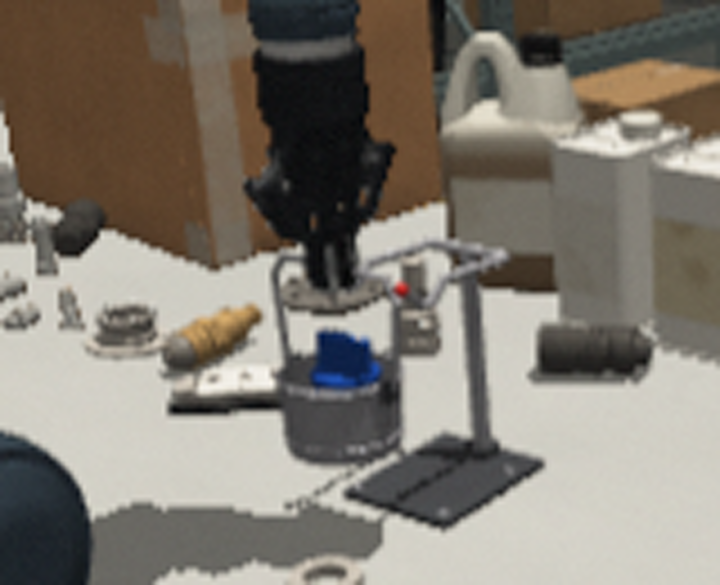

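The pail hangs level from the grip just short of the red tip at (400,289), with the wire above the tips. I move in over the valleys.

jog_arm:
  targets:
    - [[-0.26,-0.4,0,0,0,0,-1],[-0.26,-0.8,0,0,0,0,-1],[0,-0.9,0,0,0,0,-1],[0,-1.0,0,0,0,0,-1],[0,-1.0,0,0,0,0,-1]]

```text
clock: 17.3
tcp_pos: [0.4715, 0.2283, 0.2063]
tcp_rot: [-2.384, 2.046, -0.001]
wrist_force: [0.4, -0.0, -6.5]
opening: 0.139
```

jog_arm:
  targets:
    - [[0,-0.9,0,0,0,0,-1],[0,-0.6,0,0,0,0,-1],[0,-0.4,0,0,0,0,-1],[0,0,0,0,0,0,-1],[0,0,0,0,0,0,-1]]

```text
clock: 17.8
tcp_pos: [0.4887, 0.2309, 0.2062]
tcp_rot: [2.384, -2.046, -0.0]
wrist_force: [-0.7, 0.0, -6.9]
opening: 0.138
```

Run:
```python
from h import *
o=env.get_obs(); print(o["wrist_force"],o["moment"],o["opening"],o["tcp_pos"])
plan([(.4885,.2306,.17,188.7)],-1,step=1.0)
im=env.get_image("top"); P=world(im).reshape(-1,3)
a=np.radians(8.7); X=np.array([np.cos(a),np.sin(a)]); Y=np.array([-X[1],X[0]]); c=np.array([.4885,.2306])
u=(P[:,:2]-c)@X; v=(P[:,:2]-c)@Y
m=(P[:,2]>.212)&(P[:,2]<.235)&(abs(v)<.06)&(abs(v)>.03)&(abs(u)<.03)
print(m.sum(),[(s,P[k].mean(0).round(4),u[k].mean().round(4)) for s in(-1,1) for k in [m&(v*s>0)] if k.any()])
```

```text
[-0.71748146  0.03542293 -6.93989069] [ 0.02428943  0.04567875 -0.00119541] 0.1375136397842582 [0.48865828 0.23094225 0.2062389 ]
now [0.4887 0.2309 0.2062] yang -171.3 tilt 0.03
[[[0.01,0.0,0.91,0.0,0.0,0.0,-1.0],[0.01,0.0,0.91,0.0,0.0,0.0,-1.0],[0.01,0.0,0.91,0.0,0.0,0.0,-1.0],[0.01,0.01,0.91,0.0,0.0,0.0,-1.0]]]
44 [(-1, array([0.4961, 0.1863, 0.2228]), np.float64(0.0008))]
```

jog_arm:
  targets:
    - [[0,0,0.8,0,0,0,-1],[0,0,0.9,0,0,0,-1],[0,0,0.8,0,0,0,-1],[0,0,0.6,0,0,0,-1],[0,0,0,0,0,0,-1]]

```text
clock: 18.35
tcp_pos: [0.4879, 0.2307, 0.1738]
tcp_rot: [2.382, -2.044, -0.002]
wrist_force: [0.5, -0.6, -6.8]
opening: 0.144
```

jog_arm:
  targets:
    - [[0,0,0.3,0,0,0,-1],[0,0,0,0,0,0,-1],[0,0,0.2,0,0,0,-1],[0,0,0,0,0,0,-1]]

```text
clock: 18.75
tcp_pos: [0.489, 0.231, 0.1703]
tcp_rot: [-2.384, 2.046, -0.0]
wrist_force: [-0.2, -0.3, -6.1]
opening: 0.139
```

jog_arm:
  targets:
    - [[0,0,0.1,0,0,0,-1],[0,0,0,0,0,0,-1],[0,0,0.1,0,0,0,-1],[0,0,0,0,0,0,-1]]

```text
clock: 19.15
tcp_pos: [0.4893, 0.2311, 0.1696]
tcp_rot: [-2.383, 2.045, -0.001]
wrist_force: [-3.9, -1.1, 4.6]
opening: 0.14
```

jog_arm:
  targets:
    - [[0,0,0.1,0,0,0,-1],[0,0,0,0,0,0,-1],[0,0,0,0,0,0,-1]]

```text
clock: 19.45
tcp_pos: [0.4894, 0.2311, 0.1694]
tcp_rot: [-2.383, 2.044, -0.002]
wrist_force: [-6.3, -1.2, 10.3]
opening: 0.14
```

jog_arm:
  targets:
    - [[0,0.08,-0.1,0,0,0,-1],[0,0,0,0,0,0,-1],[0,0,0,0,0,0,-0.4],[0,0,0,0,0,0,-0.4],[0,0,0,0,0,0,-0.4]]

```text
clock: 19.95
tcp_pos: [0.4882, 0.231, 0.168]
tcp_rot: [2.384, -2.046, -0.0]
wrist_force: [-0.4, 0.2, -0.0]
opening: 0.298
```

Run:
```python
from h import *
o=env.get_obs(); print(o["wrist_force"],o["moment"],o["opening"],o["tcp_pos"])
```

```text
[-0.38820755  0.19938097 -0.01602486] [ 0.03631952 -0.00597212 -0.02435755] 0.2975456146494914 [0.48815826 0.23096171 0.16798812]
```

Released with zero load. I lift slowly, then fully clear.

jog_arm:
  targets:
    - [[0,0,-0.3,0,0,0,-0.3],[0,0,-0.6,0,0,0,-0.3],[0,0,-1,0,0,0,-0.3],[0,0,-1.5,0,0,0,-0.3],[0,0,-2,0,0,0,-0.3]]

```text
clock: 20.45
tcp_pos: [0.4878, 0.2308, 0.223]
tcp_rot: [2.384, -2.045, -0.001]
wrist_force: [-0.3, 0.4, 0.2]
opening: 0.351
```

jog_arm:
  targets:
    - [[0,0,-3,0,0,0,-0.3],[0,0,-3,0,0,0,-0.3],[0,0,-3,0,0,0,-0.3],[3,0,0,0,0,0,-0.3],[4,0,0,0,0,0,-0.3]]

```text
clock: 20.95
tcp_pos: [0.4997, 0.1624, 0.3147]
tcp_rot: [-2.385, 2.039, -0.004]
wrist_force: [1.0, -0.7, 0.1]
opening: 0.346
```

jog_arm:
  targets:
    - [[4,0,0,0,0,0,-0.3],[4,0,0,0,0,0,-0.3],[3,0,0,0,0,0,-0.3],[0,0,0,0,0,0,-0.3],[0,0,0,0,0,0,-0.3]]

```text
clock: 21.45
tcp_pos: [0.5156, 0.0527, 0.3131]
tcp_rot: [-2.382, 2.047, -0.0]
wrist_force: [0.2, 0.2, 0.9]
opening: 0.349
```

Run:
```python
from h import *
st()
t=env.get_image("top"); im=env.get_image("scene"); u,v=map(int,proj(im,[[.49,.23,.12]])[0])
a=cv2.resize(im["color"][max(0,v-60):v+50,max(0,u-50):u+50],(500,550),interpolation=cv2.INTER_CUBIC)
u,v=map(int,proj(t,[[.49,.23,.15]])[0]); b=cv2.resize(t["color"][v-55:v+55,max(0,u-28):max(0,u-28)+56],(280,550),interpolation=cv2.INTER_CUBIC)
cv2.imwrite("pics/end.png",np.hstack([a,b]))
P=world(t).reshape(-1,3); hsv=cv2.cvtColor(t["color"],cv2.COLOR_BGR2HSV).reshape(-1,3)
d=np.hypot(P[:,0]-.49,P[:,1]-.23); k=(abs(hsv[:,0]-115.)<15)&(hsv[:,1]>120)&(d<.06); print("blue",k.sum(),P[k].mean(0) if k.any() else 0, np.percentile(P[k][:,2],95) if k.any() else 0)
for n,c,z in(("hex",(.7515,-.0668),.07),("ring",(.3645,.177),.006),("coup",(.3715,-.158),.006)):
    m=(np.hypot(P[:,0]-c[0],P[:,1]-c[1])<.05)&(P[:,2]>z)&(P[:,2]<.11); print(n,m.sum(),P[m].mean(0))
```

```text
clock 21.45
q [-0.0211, 0.252, 0.1159, 1.4337, 0.0007, -1.7428]
joint_vel [0.0333, 0.0002, -0.0034, -0.0003, 0.0012, 0.0005]
joint_efforts [-1.0935, -40.046, 27.153, -0.0572, -0.0784, -0.0139]
tcp_pos [0.5156, 0.0527, 0.3131]
tcp_rot [-2.3817, 2.0469, -0.0005]
wrist_force [0.2154, 0.2112, 0.8544]
moment [0.0295, 0.0055, -0.0241]
opening 0.3489
blue 0 0 0
hex 167 [ 0.75035417 -0.06666362  0.08617862]
ring 0 [nan nan nan]
coup 243 [ 0.37093716 -0.1545724   0.02225171]<stdin>:10: RuntimeWarning: Mean of empty slice.
  ret = um.true_divide(
```

View pics/end.png

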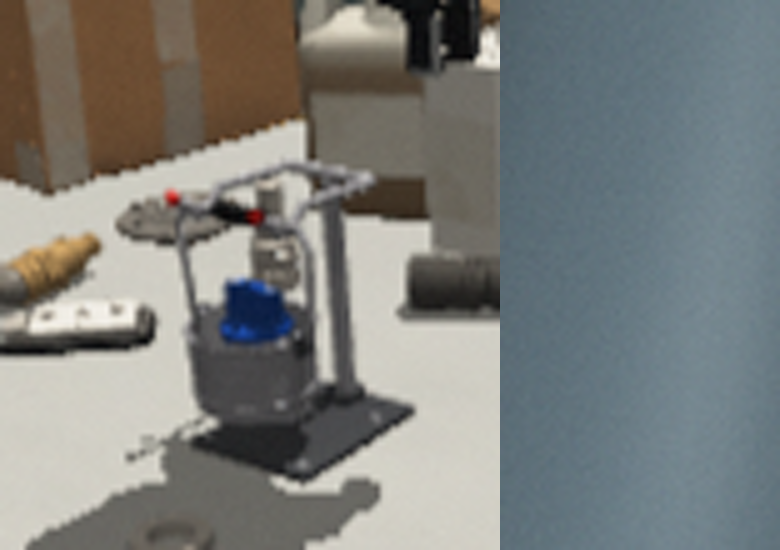

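The scene crop shows the bail lying across both prongs behind the red tips, at (172,197) and (255,217), with the filter in the pail. The arm hides the top view, so I move away, let it settle and check numerically.

jog_arm:
  targets:
    - [[4,0,0,0,0,0,-0.3],[4,0,0,0,0,0,-0.3],[4,0,0,0,0,0,-0.3],[4,0,0,0,0,0,-0.3],[4,0,0,0,0,0,-0.3]]

```text
clock: 22.05
tcp_pos: [0.5463, -0.1447, 0.3126]
tcp_rot: [-2.386, 2.042, -0.0]
wrist_force: [0.3, 0.3, -1.1]
opening: 0.353
```

jog_arm:
  targets:
    - [[4,0,0,0,0,0,-0.3],[4,0,0,0,0,0,-0.3],[0,0,0,0,0,0,-0.3],[0,0,0,0,0,0,-0.3],[0,0,0,0,0,0,-0.3]]

```text
clock: 22.55
tcp_pos: [0.5582, -0.2221, 0.3125]
tcp_rot: [-2.386, 2.043, 0.001]
wrist_force: [-0.1, -0.7, 0.1]
opening: 0.348
```

Run:
```python
from h import *
a=np.radians(8.7); X=np.array([np.cos(a),np.sin(a)]); Y=np.array([-X[1],X[0]]); c=np.array([.4885,.2306])
for i in range(2):
    t=env.get_image("top"); P=world(t).reshape(-1,3); hsv=cv2.cvtColor(t["color"],cv2.COLOR_BGR2HSV).reshape(-1,3)
    u=(P[:,:2]-c)@X; v=(P[:,:2]-c)@Y
    k=(abs(hsv[:,0]-115.)<15)&(hsv[:,1]>120)&(np.hypot(u,v)<.06); q=P[k]; print("blue",k.sum(),np.c_[u,v][k].mean(0),np.percentile(q[:,2],[5,50,95]))
    s=(hsv[:,2]<60)&(P[:,2]>.17)&(np.hypot(u,v)<.035); print("sleeve",s.sum(),np.c_[u,v][s].mean(0),P[s,2].mean())
    r=(P[:,2]>.1)&(P[:,2]<.117)&(abs(np.hypot(u,v)-.0445)<.012)&(hsv[:,1]<90); A=np.c_[u[r],v[r],np.ones(r.sum())]; print("rim",r.sum(),np.linalg.lstsq(A,P[r,2],rcond=None)[0],np.c_[u,v][r].mean(0))
m=(np.hypot(P[:,0]-.3645,P[:,1]-.177)<.05)&(P[:,2]>.006)&(P[:,2]<.05); print("ring",m.sum(),P[m].mean(0))
u0,v0=map(int,proj(t,[[.49,.23,.15]])[0]); cv2.imwrite("pics/end2.png",cv2.resize(t["color"][v0-45:v0+45,u0-50:u0+50],None,fx=6,fy=6,interpolation=cv2.INTER_CUBIC))
```

```text
blue 198 [-0.00265878 -0.00242151] [0.09181906 0.10819252 0.18535284]
sleeve 99 [2.53991355e-05 1.36626396e-03] 0.1920958538954225
rim 245 [-0.00392533  0.00368597  0.10681149] [-0.00098042  0.00427447]
blue 198 [-0.00268881 -0.00255958] [0.09149241 0.10820362 0.18567276]
sleeve 98 [5.28475855e-06 1.55052005e-03] 0.19221502417115244
rim 252 [-0.01044863 -0.00416783  0.1065728 ] [1.99783532e-05 4.07403991e-03]
ring 214 [0.36449831 0.17681065 0.01150231]
```

View pics/end2.png

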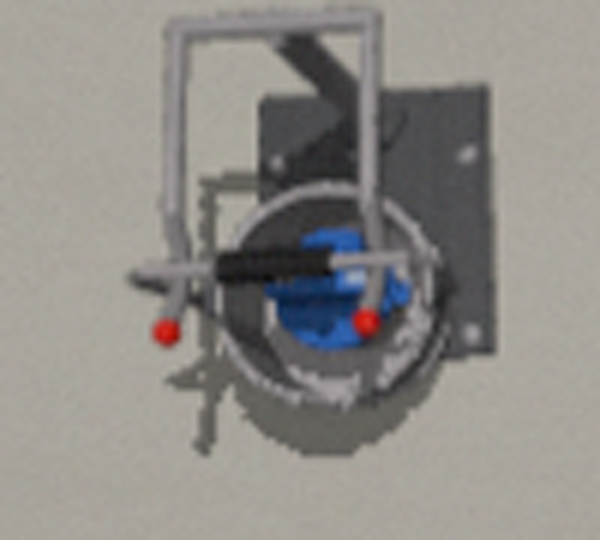

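The bail lies across both prongs behind the tips, at (180,270) and (378,258). The pail is level and still, and the bystanders are unmoved, so I hand the job in.

```bash
python3 -c "
from cell import env
print(env.close_job())"
```

```text
the job is handed in; nothing more can be done
None
```

The job is done and handed in after about 23 s of robot time. I turned the filter anticlockwise to its stop (about 62°, where the moment rose to 1 N m) and lifted it out. I lowered it into the standing pail and let go only after it had touched down. Then I swung the bail upright on the bench, carried the pail by it and hung it across both prongs of the fork hook.

**Last checks:**
- **Hang:** the sleeve is within 2 mm of the seat I measured, and the pail rim is level to within 1°, about 108 mm up. The second of two pictures agreed with the first, so it is not swinging.
- **Filter:** it is in the pail.
- **Robot:** it is well clear and touching nothing.
- **Bystanders:** the hex adapter, spacer ring and coupler read within 1 mm of their first positions.
- **Failed check:** one top view was hidden by the arm. I moved the arm away and repeated it, and no other check failed or disagreed.

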